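Tip the short printing block out of its packed rack row

TASK

The printing blocks stand packed side by side in the bench rack. Take out the short one: reach in under the upper shelf, tip the block forward by its top until it rests leaning on the rack's front rail by itself, then grip the part that now stands out, pull it free and stand it upright on its foot, set down and not dropped, wholly on the plywood board, ready for inking. Leave the other blocks standing in their places and do not disturb the things lying around.

Things in the scene. Friction and masses are not known exactly. Their poses are not given: they have to be found in the camera images.
- short_block: the block to take out, 10 to 13 mm lower than the other four: lino-faced wood, 50 mm deep (x), 40 thick (y), 128 high (z), about 0.2 kg; origin at the centre of its foot, z up its height, -x out of the rack. In one of the 3 inner places, 1.5 mm of play each side. Tipped past 22 degrees it stays leaning on the front rail, at 27 to 33 degrees (more if its foot slips back); before that it drops back.
- rack: wooden bench rack, fixed, x -65 to 126 mm, y -128 to 128 mm. Origin: on the table under the middle of the bay; x points into the rack, away from its open front, y along the row, z up. Bay floor at z = 15 mm. Bay 211 mm wide between side cheeks 75 mm high; tall end panels carry the upper shelf from x = 42 mm backwards; back panel at x = 120 mm.
- rail_top (a point): middle of the top inner edge of the rack's front rail, a batten 12 mm thick over the full width, 50 mm higher than the bay floor and 27 to 31 mm in front of the blocks; axes as the rack's
- stop_top (a point): middle of the top front edge of the back stop, a batten 12 mm thick that stands 50 mm higher than the bay floor, just behind the blocks (1 to 5 mm); above and behind it is free space for 79 mm; axes as the rack's
- shelf_edge (a point): middle of the lower front edge of the upper shelf, 300 mm above the table, 24 to 28 mm in front of the blocks' rear faces; lip and tins on it reach 365 mm, so a tool pointing straight down cannot get to the block tops or behind them, one tilted 33 to 45 degrees (fingers forward and down) can; axes as the rack's
- ply_board: plain plywood board lying flat on the table, fixed, 131 mm (x) x 190 mm (y), 12 mm thick; origin at the centre of its underside
- block_end_left: a neighbour in the row, like the short block but 141 mm high; origin at the centre of its foot, z up
- block_a: a neighbour in the row, like the short block but 139 mm high; origin at the centre of its foot, z up
- block_b: a neighbour in the row, like the short block but 140 mm high; origin at the centre of its foot, z up
- block_end_right: a neighbour in the row, like the short block but 138 mm high; origin at the centre of its foot, z up
- roller: ink roller lying on the table, 201 x 112 x 38 mm, bystander; origin at the centre of its underside
- gel: white plastic bottle, 70 mm across, 117 mm high, bystander; origin at the centre of its underside
- graver: engraving tool with a wooden handle and a cork on its tip, 114 mm long, 27 mm thick, bystander; origin at the centre of its underside
- rubber_eraser: eraser 38 x 21 x 13 mm, bystander; origin at the centre of its underside

How it is judged (in metres and radians):
On the way, in this order (a step that is already met when the one before it is completed fails the run):
1. the short block is tipped forward and leans on the front rail with the fingers off it, its foot still on the rack floor (angle between short_block's own z axis and vertical between 0.42 and 0.95 rad and z of short_block in the frame of rack below 0.045 m and x of short_block in the frame of rack above -0.045 m and contact force between short_block and rack above 0.1 N and contact force between short_block and the fingers below 0.05 N), for 0.2 s.
2. the short block is lifted clear of the rack (height (world z) of short_block above 0.06 m and contact force between short_block and rack below 0.05 N and horizontal distance between short_block and rack above 0.12 m), for 0.1 s.
At the end, for the whole second after the job is handed in: The short block stands upright (3 degrees) and at rest on its foot on the plywood board, foot centre within 45 mm of the board's centre along its 131 mm side and 75 mm along its 190 mm side; the four others stand in the rack, upright (6 degrees), moved under 20 mm (angle between short_block's own z axis and vertical below 0.05 rad and x of short_block in the frame of ply_board between -0.045 and 0.045 m and y of short_block in the frame of ply_board between -0.075 and 0.075 m and z of short_block in the frame of ply_board between 0.008 and 0.016 m and linear speed of short_block below 0.02 m/s and angle between each of block_end_left, block_a, block_b, block_end_right's own z axis and vertical below 0.1 rad and distance of each of block_end_left, block_a, block_b, block_end_right from where it was at the start of the episode below 0.02 m); the robot touches nothing.
It fails at once if another block is tipped over (more than 20 degrees) (angle between any of block_end_left, block_a, block_b, block_end_right's own z axis and vertical above 0.35 rad).
It fails at once if the short block is dropped (falls freely faster than 0.4 m/s) (linear speed of short_block above 0.4 m/s and contact force between short_block and anything else below 0.02 N).
It fails at once if a bystander is disturbed (moved more than 30 mm) (distance of any of roller, gel, graver, rubber_eraser from where it was at the start of the episode above 0.03 m).
It also fails if it takes over 56 s, if anything falls off the work surface, if the arm or the gripper's body presses on something with over 40 N, if the wrist force passes 120 N, or if a joint passes its speed limit or range.

ROBOT

A 6-joint arm with a two-finger parallel gripper is mounted at the origin on a cart in front of the work surface, level with it; the furniture and walls round the work are solid. World frame = base frame: x ahead of the robot, y to its left, z up, the work surface at z = 0. Lengths are in mm, angles in rad, forces in N, time in s.
With the tool pointing down it reaches from about 350 to 975 mm from the base axis. Payload 7.1 kg.
Tool frame: the origin (TCP) lies between the finger pads, 19 mm behind the fingertips; this is the grasp point; z points along the fingers, y is the line along which they close (so a half turn about z gives the same grasp; the last joint's range is limited). The gripper opens to 88 mm and grips with 3 to 60 N. Pads are 20 mm wide; open, the fingers measure 115 mm over their backs; the gripper's body (75 mm by 178 mm) begins 61 mm behind the grasp point.
Start: joints at [-1.227, 0.423, 1.63, -0, 1.089, -0.019], TCP at [221.825, -584.293, 241.375] pointing down, gripper open.
Joint ranges: [-3, 3], [-0.9, 2.11], [0.09, 2.58], [-1.31, 4.45], [0.11, 2.69], [-2.54, 2.54]. Speed limits (rad/s): [2.39, 2.39, 3.01, 3.14, 3.14, 3.14].

INTERFACE

Orientations are given as a rotation vector (axis times angle).
In Python, from workcell import ctrl gives the robot as it stands.
- The arm moves only by the shell command python3 jog.py [OPENING], which reads ROWS from standard input. ROWS is a JSON list of rows, 1 to 5 of them, each of 6 numbers: dx, dy, dz in m, then a rotation vector rx, ry, rz in units of 0.2 rad; each row shifts and turns the commanded pose from where the row before left it, along the tool's axes as they then stand; what a row does not reach is not made up. A row lasts 1/12 s, in which the tool goes at most 41.7 mm and 0.125 rad, less where a joint would pass 70% of its speed; a pose out of reach is approached as far as the arm can. OPENING is the finger opening in mm, set as the command begins (- or left out keeps the last). The fingers move at their own pace and stop on an object; the grip force is fixed at half the most. Time passes only in rows, so rows that do not move let the fingers close. It prints the time, the measured TCP pose, the force, the opening and the grip force at its end. Input that does not fit is refused with a message, and nothing moves.
- ctrl.get_obs(): the state, without advancing time (a new reading comes with each control period).
- ctrl.get_image(name): name is "side" or "top" or "wrist"; returns a dict with "img" (420x560x3 uint8, red, green, blue), "fx", "fy", "cx", "cy" (pixels), "R" (3x3) and "t" (3): a world point X has camera coordinates R X + t. Camera axes: x right, y down, z forward; pixel columns grow to the right and rows downward; lengths in mm; the calibration is good to about 2 mm. A picture is of the moment at which its call begins. There is no depth.
- ctrl.close_job(): hands the job in; it is judged then, once.
The state is a dict: "t": time; "qpos": joint angles; "qvel": joint speeds; "joint_torque": joint torques, N m; "ee_pos": TCP position; "orientation": TCP orientation; "ft_force": force on the tool from outside, world axes, zero at the start; "moment": the same for the moment, N m; "width": finger opening in mm; "grasp_force": force on a finger pad.
Only numpy, scipy, OpenCV 4.12 (cv2) and the standard library are available. Lean on these libraries where they do the work, as an engineer would, in place of code of your own. Each camera call takes 0.05 s, during which the arm holds its last target. There are 200 camera calls.

## Working session

There is one attempt and no reset: what is moved stays moved. The work goes in short steps, Python scripts to look and compute and a shell command to move; the robot and the scene stay as the last step left them, time stands still between calls to the robot, and variables do not carry over. Pictures are saved under pics/ and viewed, at most 10 in all, crops included, and the job is handed in when it is done.

```bash
ls; mkdir -p pics; python3 - <<'E'
from workcell import ctrl
import cv2,numpy as np
o=ctrl.get_obs();print(o)
for n in("side","top","wrist"):
    d=ctrl.get_image(n);cv2.imwrite(f"pics/{n}0.png",d["img"][:,:,::-1]);print(n,d["fx"],d["fy"],d["cx"],d["cy"],np.round(d["R"],4).tolist(),np.round(d["t"],1))
E
```

```text
jog.py
pics
workcell.py
{'t': 0.0, 'qpos': array([-1.22699155e+00,  4.23820369e-01,  1.63068840e+00,  1.19377405e-06,
        1.08860436e+00, -1.90088075e-02]), 'qvel': array([-0.00049946, -0.00256318, -0.00233708,  0.00035231, -0.00066946,
        0.00024195]), 'joint_torque': array([ 2.43309951e-03, -5.44620466e+01, -2.73661602e+01,  6.46405388e-02,
        2.29343941e-02, -1.35127029e-04]), 'ee_pos': array([ 221.65689477, -583.80765239,  240.61509019]), 'orientation': array([-3.08856594e+00, -5.66514005e-01,  3.84339148e-04]), 'ft_force': array([ 0.26772839, -0.59265802, -0.09266176]), 'moment': array([ 0.00508361, -0.04551824,  0.01047611]), 'grasp_force': 0.0, 'width': 87.9235410411985}
side 507.369499143301 507.369499143301 278.7330583391428 213.45964723436364 [[0.4195, -0.9075, -0.0206], [-0.4345, -0.1808, -0.8824], [0.797, 0.3791, -0.4701]] [-135.4  427.6 1049.5]
top 529.9839665286745 529.9839665286745 275.19487146086584 201.07580667650484 [[0.0798, -0.9968, -0.0007], [-0.7872, -0.0626, -0.6135], [0.6115, 0.0495, -0.7897]] [  69.7  559.3 1323.9]
wrist 303.46782872421386 303.46782872421386 277.3461448345707 208.35306270996668 [[0.3545, -0.9351, -0.0022], [-0.9075, -0.3446, 0.2401], [-0.2252, -0.0831, -0.9708]] [-624.8  -28.5  389.8]
```

View pics/side0.png

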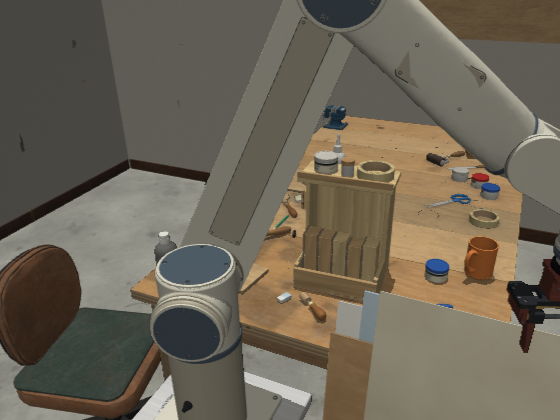

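View pics/top0.png

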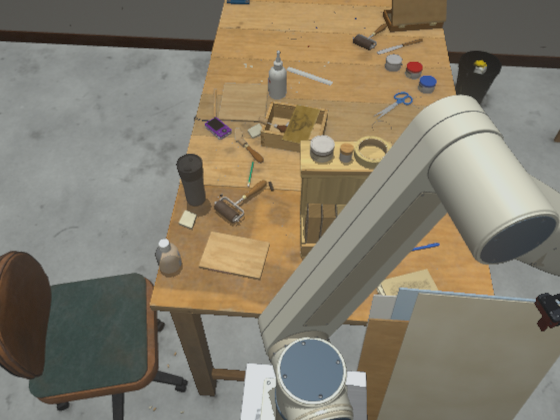

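Both pictures show the rack: side at about (345,240), top at about (335,210) and partly hidden by the arm. The ply board is at top (235,255), the roller at (235,203), the bottle at (168,257) and the eraser at (187,220). I'll enlarge the crops.

```bash
cat > h.py <<'E'
import numpy as np,cv2
from scipy.spatial.transform import Rotation as Rn
from workcell import ctrl
def cam(n): return ctrl.get_image(n)
def proj(d,X):
    c=np.asarray(X,float)@np.array(d["R"]).T+d["t"]; return np.c_[d["fx"]*c[...,0]/c[...,2]+d["cx"],d["fy"]*c[...,1]/c[...,2]+d["cy"]] if c.ndim>1 else np.array([d["fx"]*c[0]/c[2]+d["cx"],d["fy"]*c[1]/c[2]+d["cy"]])
def ray(d,p):
    R=np.array(d["R"]);v=R.T@np.array([(p[0]-d["cx"])/d["fx"],(p[1]-d["cy"])/d["fy"],1]);return -R.T@np.array(d["t"]),v/np.linalg.norm(v)
def onz(d,p,z):
    o,v=ray(d,p);return o+v*(z-o[2])/v[2]
def tri(*dp):
    A=np.zeros((3,3));b=np.zeros(3)
    for d,p in dp:
        o,v=ray(d,p);P=np.eye(3)-np.outer(v,v);A+=P;b+=P@o
    return np.linalg.solve(A,b)
def load(f): return dict(np.load(f))
E
python3 - <<'E'
from h import *
for n in("side","top"):
    d=cam(n);np.savez(n+".npz",**d)
s=load("side.npz")["img"];t=load("top.npz")["img"]
a=cv2.resize(s[160:310,280:413],None,fx=4,fy=4,interpolation=2)[:, :, ::-1];cv2.imwrite("pics/sc.png",a)
b=cv2.resize(t[140:290,150:350],None,fx=4,fy=4,interpolation=2)[:, :, ::-1];cv2.imwrite("pics/tc.png",b)
t=load("top.npz")
for p in[(302,250),(235,255),(200,262)]:print(p,onz(t,p,12).round())
s=load("side.npz")
for p in[(295,290),(384,300)]:print(p,onz(s,p,0).round())
print([onz(s,p,0).round().tolist() for p in[(365,292),(560,330)]])
E
```

```text
(302, 250) [508.  28.  12.]
(235, 255) [474. 231.  12.]
(200, 262) [441. 333.  12.]
(295, 290) [477.  20.   0.]
(384, 300) [ 531. -221.    0.]
[[546.0, -163.0, 0.0], [586.0, -653.0, 0.0]]
```

View pics/sc.png

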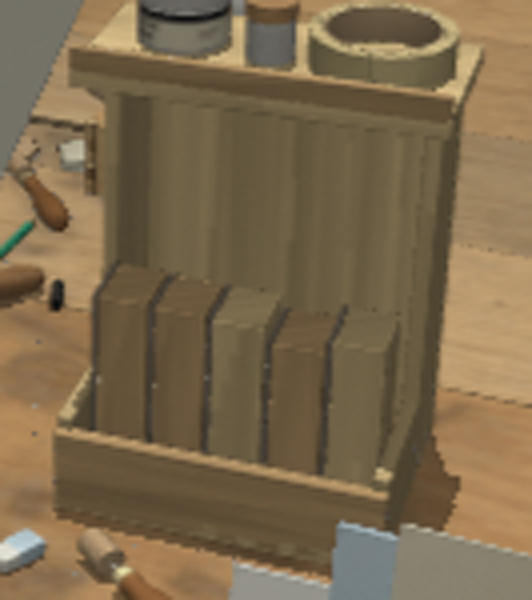

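View pics/tc.png

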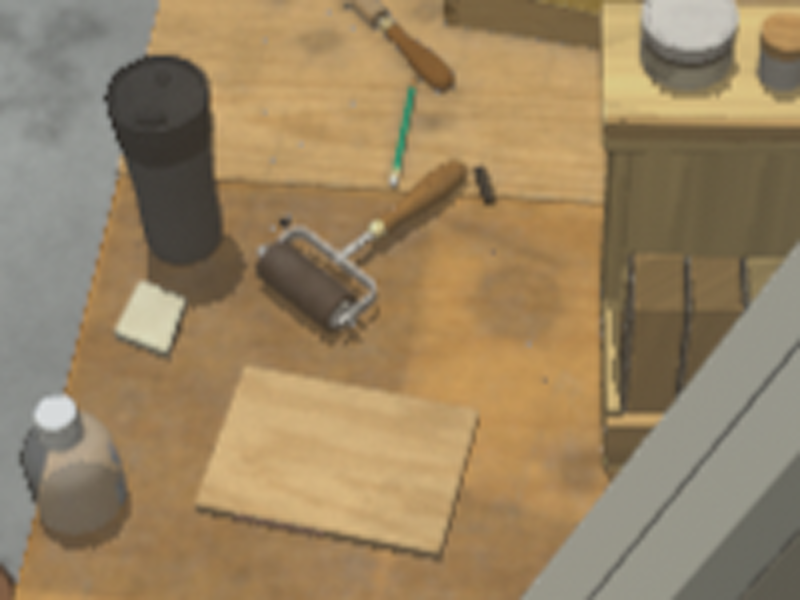

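The side crop shows five blocks. The front top edges step down evenly, about 10 px each, except the fourth from the left (crop (272,347)-(327,350)), which sits about 10 px too low. So the fourth is the short one. Next I'll fit the rack pose from its corners.

```bash
python3 - <<'E'
from h import *
from scipy.optimize import least_squares as ls
s=load("side.npz");t=load("top.npz")
S=lambda p:np.array(p)/4+(280-.4,160-.4); T=lambda p:np.array(p)/4+(150-.4,140-.4)
# rack local, [x,y,z]: outer front left bottom,... (x0=-65)
obs=[(s,S((55,515)),(-65,128,0)),(s,S((57,432)),(-65,128,65)),(s,S((387,497)),(-65,-128,65)),
(s,S((70,50)),(42,128,None)),(s,S((452,97)),(42,-128,None)),
(t,T((605,465)),(-65,128,0)),(t,T((603,432)),(-65,128,65))]
def f(p,full=False):
    c,si=np.cos(p[2]),np.sin(p[2]);r=[]
    for d,q,X in obs:
        X=(X[0],X[1],p[3] if X[2] is None else X[2])
        W=(p[0]+c*X[0]-si*X[1],p[1]+si*X[0]+c*X[1],X[2]);r.append(proj(d,W)-q)
    return np.array(r) if full else np.ravel(r)
r=ls(f,[580,-100,0,330],loss="soft_l1");p=r.x;print(p.round(3));print(f(p,1).round(1).tolist())
c,si=np.cos(p[2]),np.sin(p[2])
W=lambda X:(p[0]+c*X[0]-si*X[1],p[1]+si*X[0]+c*X[1],X[2])
# blocks' front-top edges predicted for front face x=-25 : heights
for k,(l,rr) in enumerate([((100,298),(147,305)),((153,308),(206,314)),((210,319),(268,330)),((272,347),(327,350)),((333,345),(388,352))]):
    m=S((np.array(l)+rr)/2)
    y=86-43*k
    hs=[ (np.linalg.norm(proj(s,W((-25,y2,15+h)))-m),h,y2) for h in range(120,150) for y2 in range(y-12,y+13)]
    print(k,min(hs), S(l),onz(s,S(l),155).round())
print("board",[onz(t,T(q),12).round().tolist() for q in[(245,367),(478,408),(440,555),(197,507)]])
print("eraser/graver",[onz(s,S(q),10).round().tolist() for q in[(20,550),(90,540),(160,590)]])
print("roller,gel",[onz(t,T(q),10).round().tolist() for q in[(262,250),(345,325),(465,165),(85,530),(345,350)]])
E
```

```text
[ 5.64753e+02 -8.32770e+01  1.30000e-01  3.09559e+02]
[[-2.2, -0.9], [-2.9, 0.9], [7.2, -0.7], [3.9, 1.1], [3.3, -0.8], [-1.7, 2.9], [-0.4, -0.5]]
0 (np.float64(0.05717198872181356), 143, 83) [304.6 234.1] [532.  14. 155.]
1 (np.float64(0.22415310874568545), 142, 43) [317.85 236.6 ] [533. -24. 155.]
2 (np.float64(0.15080995281874157), 137, 2) [332.1  239.35] [535. -65. 155.]
3 (np.float64(0.15517756153982892), 125, -40) [347.6  246.35] [ 517. -115.  155.]
4 (np.float64(0.10548362493446843), 132, -80) [362.85 245.85] [ 535. -151.  155.]
board [[555.0, 318.0, 12.0], [531.0, 131.0, 12.0], [399.0, 148.0, 12.0], [426.0, 334.0, 12.0]]
eraser/graver [[423.0, 29.0, 10.0], [453.0, -11.0, 10.0], [421.0, -75.0, 10.0]]
roller,gel [[673.0, 322.0, 10.0], [603.0, 245.0, 10.0], [777.0, 164.0, 10.0], [401.0, 414.0, 10.0], [579.0, 242.0, 10.0]]
```

The manual's scale: shifts go in m and turns go in units of 0.2 rad. Converting my numbers, -25 mm is -0.025, -0.125 rad is -0.625.

```bash
echo '[[0,0,-0.025,0,0,-0.625],[0,0,-0.025,0,0,-0.625],[0,0,-0.025,0,0,-0.625],[0,0,-0.025,0,0,-0.625],[0,0,-0.025,0,0,-0.625]]' | python3 jog.py 0
echo '[[0,0,-0.01,0,0,-0.625],[0,0,-0.01,0,0,-0.625],[0,0,-0.01,0,0,-0.625],[0,0,-0.01,0,0,-0.625],[0,0,0,0,0,-0.625]]' | python3 jog.py
echo '[[0,0,0,0,0,-0.625],[0,0,0,0,0,-0.625],[0,0,0,0,0,-0.625],[0,0,0,0,0,-0.625],[0,0,0,0,0,-0.625]]' | python3 jog.py
echo '[[0,0,0,0,0,-0.625],[0,0,0,0,0,-0.625],[0,0,0,0,0,-0.625],[0,0,0,0,0,-0.625],[0,0,0,0,0,-0.625]]' | python3 jog.py
echo '[[0,0,0,0,0,-0.625],[0,0,0,0,0,-0.625],[0,0,0,0,0,-0.15]]' | python3 jog.py
```

```text
t: 0.67
ee_pos: [221.7, -584.1, 367.4]
orientation: [-2.761, -1.498, -0.0]
ft_force: [0.5, -0.2, -1.0]
width: 58.0
grasp_force: 0.0
t: 1.08
ee_pos: [222.1, -584.9, 408.6]
orientation: [2.165, 2.272, -0.002]
ft_force: [-0.1, -0.7, 0.5]
width: 24.7
grasp_force: 0.0
t: 1.5
ee_pos: [221.8, -584.2, 406.2]
orientation: [-1.363, -2.83, -0.0]
ft_force: [0.5, 0.3, 0.3]
width: 0.5
grasp_force: 0.0
t: 1.92
ee_pos: [221.8, -584.2, 406.2]
orientation: [-0.427, -3.112, -0.001]
ft_force: [-0.4, 0.3, 0.5]
width: 1.0
grasp_force: 0.0
t: 2.17
ee_pos: [281.8, -554.4, 401.9]
orientation: [-0.161, -3.076, 0.054]
ft_force: [0.2, 1.1, 0.4]
width: 0.7
grasp_force: 0.0
```

```bash
echo '[[-0.0085,0.038,0,0,0,0],[-0.0085,0.038,0,0,0,0],[-0.0085,0.038,0,0,0,0],[-0.0085,0.038,0,0,0,0],[-0.0085,0.038,0,0,0,0]]' | python3 jog.py
echo '[[-0.0085,0.038,0,0,0,0],[-0.0085,0.038,0,0,0,0],[-0.0085,0.038,0,0,0,0],[-0.0085,0.038,0,0,0,0],[-0.0085,0.038,0,0,0,0]]' | python3 jog.py
echo '[[-0.0085,0.038,0,0,0,-0.25],[-0.0085,0.038,0,0,0,-0.25],[0,0,0,0,-0.585,0],[0,0,0,0,-0.585,0],[0,0,0,0,-0.585,0]]' | python3 jog.py
echo '[[0,0,0,0,-0.585,0],[0,0,0,0,-0.585,0],[0,0,0,0,-0.585,0],[0,0,0,0,0,0]]' | python3 jog.py
python3 - <<'E'
from h import *
for n in("wrist","side","top"):
    d=cam(n);np.savez(n+"1.npz",**d)
o=ctrl.get_obs();print(o["qpos"].round(2),o["ee_pos"].round(1),Rn.from_rotvec(o["orientation"]).as_matrix().round(3))
w=load("wrist1.npz");t=load("top1.npz")
cv2.imwrite("pics/w1.png",np.hstack([w["img"]])[:,:,::-1])
cv2.imwrite("pics/t1.png",cv2.resize(t["img"][120:320,270:430],None,fx=3,fy=3,interpolation=2)[:,:,::-1])
E
```

```text
t: 2.58
ee_pos: [341.8, -370.3, 392.2]
orientation: [-0.17, -3.075, 0.055]
ft_force: [-0.6, -0.4, -0.4]
width: 0.7
grasp_force: 0.0
t: 3.0
ee_pos: [404.5, -186.3, 382.6]
orientation: [-0.17, -3.076, 0.055]
ft_force: [0.9, -0.5, 0.1]
width: 0.6
grasp_force: 0.0
t: 3.42
ee_pos: [428.7, -112.7, 379.1]
orientation: [0.001, 2.847, -0.049]
ft_force: [0.3, -0.2, -0.2]
width: 0.9
grasp_force: 0.0
t: 3.75
ee_pos: [424.2, -112.9, 375.9]
orientation: [-0.001, 2.502, -0.043]
ft_force: [-1.5, 0.6, -0.9]
width: 0.6
grasp_force: 0.0
[-0.43 -0.27  2.2   0.38  0.65 -2.24] [ 428.2 -114.3  379.5] [[-0.804  0.009  0.595]
 [-0.012  0.999 -0.032]
 [-0.595 -0.033 -0.803]]
```

View pics/w1.png

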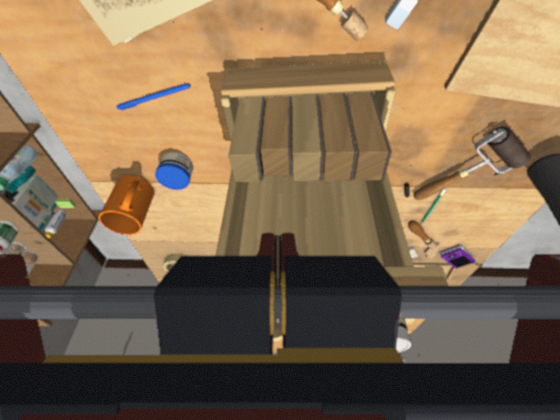

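The wrist view is upside down. The rack rail runs from (222,95) to (394,90). The blocks' top rear edges lie near row 178, the right end of the rack is at image left, and the graver and eraser are at (350,20) and (402,10). I'll enlarge it.

```bash
python3 - <<'E'
from h import *
w=load("wrist1.npz")
cv2.imwrite("pics/w1c.png",cv2.resize(w["img"][50:190,215:405],None,fx=4.2,fy=4.2,interpolation=2)[:,:,::-1])
E
```

```text
(no output)
```

View pics/w1c.png

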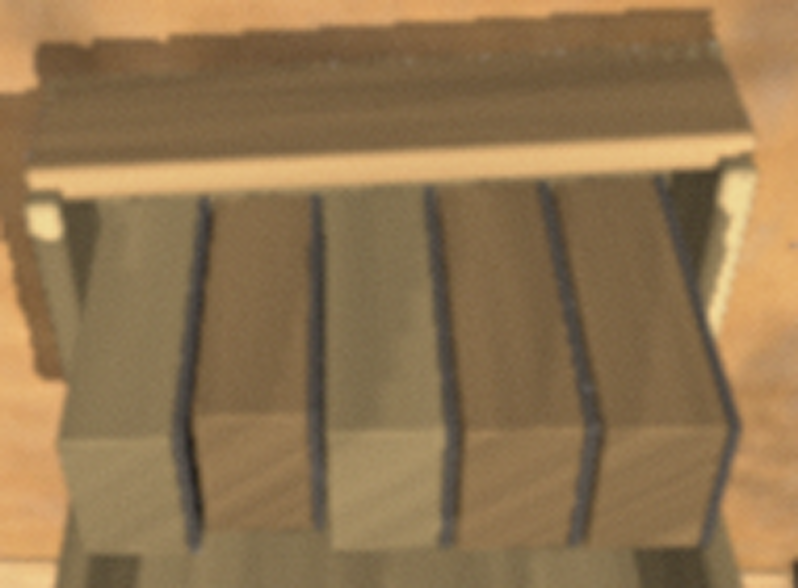

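View pics/t1.png

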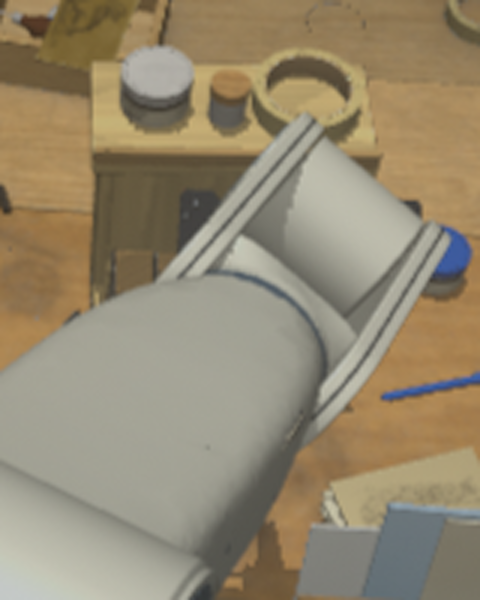

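```bash
cat > fit.py <<'E'
from h import *
from scipy.optimize import least_squares as ls
s=load("side.npz");w=load("wrist1.npz");t=load("top1.npz");t0=load("top.npz")
S=lambda p:np.array(p)/4+(280-.4,160-.4); V=lambda p:np.array(p)/4.2+(215-.4,50-.4); T=lambda p:np.array(p)/3+(270-.3,120-.3);T0=lambda p:np.array(p)/4+(150-.4,140-.4)
# params x0,y0,yaw,xf,hs(short z top),hn(neigh top z), shelf z, shelf x
def L(p):
    x0,y0,a,xf,hs,hn,sz,sx,rz=p; xr=xf+50
    o=[(w,V((28,170)),(-65,-128,rz)),(w,V((753,137)),(-65,128,rz)),(s,S((57,432)),(-65,128,rz)),(s,S((55,515)),(-65,128,0)),(t0,T0((605,465)),(-65,128,0)),(t0,T0((603,432)),(-65,128,rz)),
    (w,V((60,440)),(xf,-106,hn)),(w,V((728,425)),(xf,106,hn)),(w,V((193,415)),(xf,-63,hs)),(w,V((310,418)),(xf,-23,hs)),
    (w,V((205,529)),(xr,-63,hs)),(w,V((318,530)),(xr,-23,hs)),(w,V((85,552)),(xr,-106,hn)),(w,V((705,545)),(xr,106,hn)),
    (s,S((272,347)),(xf,-23,hs)),(s,S((327,351)),(xf,-63,hs)),(s,S((100,298)),(xf,106,hn)),(s,S((388,352)),(xf,-106,hn)),
    (s,S((70,50)),(sx,128,sz+12)),(t,T((92,155)),(sx,128,sz+12)),(t,T((378,155)),(sx,-128,sz+12))]
    c,q=np.cos(a),np.sin(a)
    return [(d,pp,np.array((x0+c*X[0]-q*X[1],y0+q*X[0]+c*X[1],X[2]))) for d,pp,X in o]
f=lambda p:np.ravel([proj(d,X)-q for d,q,X in L(p)])
r=ls(f,[580,-100,0,-25,143,154,310,0,65],loss="soft_l1")
if __name__=="__main__":
    print(r.x.round(3));print(f(r.x).reshape(-1,2).round(1).tolist())
E
python3 fit.py
```

```text
[ 5.81742e+02 -8.10040e+01  5.30000e-02 -3.28670e+01  1.32048e+02
  1.42025e+02  3.13353e+02 -1.74940e+01  3.07040e+01]
[[-2.3, -0.1], [0.8, -0.0], [-1.7, 5.4], [-1.1, -6.6], [-3.9, -4.6], [-3.1, -1.8], [-1.3, 1.1], [1.9, -0.0], [-0.5, 1.3], [1.3, -0.4], [0.3, 0.7], [0.5, -0.2], [-0.8, 0.8], [-0.4, -1.0], [0.2, 0.5], [0.8, 2.2], [-1.4, 1.5], [1.7, 1.7], [0.3, 0.3], [0.5, -1.1], [1.7, 0.8]]
```

```bash
sed -i 's/,sz,sx,rz=p; xr=xf+50/,sz,sx,B=p; xr=xf+50;rz=65/; s/(-65,-128,rz)/(-65,-B,rz)/; s/(-65,128,rz)/(-65,B,rz)/g; s/(-65,128,0)/(-65,B,0)/g; s/310,0,65\]/310,0,120]/' fit.py
python3 fit.py
python3 - <<'E'
from fit import *
# independent triangulation of short block points
for a,b in[((272,347),(310,418)),((327,351),(193,415))]: print(tri((s,S(a)),(w,V(b))).round(1))
for a,b in[((100,298),(728,425)),((388,352),(60,440)),((57,432),(753,137))]: print(tri((s,S(a)),(w,V(b))).round(1))
E
```

```text
[ 5.62720e+02 -8.16540e+01  5.10000e-02 -1.39550e+01  1.32293e+02
  1.42067e+02  3.13043e+02  1.89500e+00  1.15671e+02]
[[0.1, -0.6], [0.5, 0.0], [-0.2, -0.3], [0.5, -2.1], [-0.1, 0.7], [1.2, -2.7], [-1.1, 0.9], [2.2, 0.1], [-0.2, 1.2], [1.6, -0.3], [0.4, 0.7], [0.7, -0.2], [-0.6, 0.6], [-0.2, -0.9], [0.0, 0.4], [0.7, 2.1], [-1.5, 1.4], [1.5, 1.7], [0.3, 0.3], [0.3, -1.2], [1.5, 0.8]]
[ 546.6 -106.9  136.4]
[ 541.5 -144.6  144. ]
[533.5  15.2 154. ]
[ 546.  -185.1  150.6]
[492.5  30.3  63.8]
```

```bash
python3 - <<'E'
from h import *
d=cam("wrist");np.savez("wrist2.npz",**d);w=load("wrist1.npz")
g=lambda d:cv2.cvtColor(d["img"][40:200,200:420],cv2.COLOR_RGB2GRAY).astype(np.float32)
print(cv2.phaseCorrelate(g(w),g(d)),proj(d,[541,-120,140])-proj(w,[541,-120,140]))
E
cat >fit2.py <<'E'
import fit
from fit import *
d2=load("wrist2.npz")
def go(sh):
    # p: x0,y0,yaw,xf,shelfz,shelfx,B, wrist-cam corrections dt(3),dr(3)
    def f(p):
        q=[p[0],p[1],p[2],p[3],143,154.5,p[4],p[5],p[6]]
        r=[]
        for d,o,X in L(q):
            if d is w:
                d=dict(d2);o=o+sh;d["R"]=Rn.from_rotvec(p[10:13]/1000).as_matrix()@d2["R"];d["t"]=d2["t"]+p[7:10]
            r+=list(proj(d,X)-o)
        return np.r_[r,(p[3]+24)/2,p[7:10]/2,p[10:13]/3]
    r=ls(f,np.r_[575,-85,.05,-24,313,0,116,np.zeros(6)],loss="soft_l1")
    print(r.x.round(3));print(r.fun[:42].reshape(-1,2).round(1).tolist());return r.x
E
```

```text
((1.543989872054297, -3.271653309508565), 0.8688648192087809) [ 1.51183889 -3.80433864]
```

```bash
python3 -c "
from fit2 import *
p=go(np.array([1.54,-3.27]));np.save('p.npy',p)
c,q=np.cos(p[2]),np.sin(p[2])
for X in[(p[3]+50,-43),(p[3],-43),(-53,-43)]:print((p[0]+c*X[0]-q*X[1],p[1]+q*X[0]+c*X[1]))
o=ctrl.get_obs();print(o['ee_pos'],o['orientation'])
print('board',[onz(t0,T0(v),12).round().tolist() for v in[(245,367),(478,408),(440,555),(197,507)]])"
```

```text
[ 5.61660e+02 -8.17890e+01  5.40000e-02 -2.23540e+01  3.13170e+02
  2.88700e+00  1.17728e+02  5.65000e-01 -5.39000e-01  8.80200e+00
  5.48900e+00  8.22000e-01  7.63000e-01]
[[0.2, -0.1], [-0.4, 0.2], [-0.9, -0.1], [-0.3, -2.0], [-0.6, 1.1], [0.7, -2.3], [-2.1, 0.9], [3.1, -0.1], [-0.9, 0.3], [1.2, -1.3], [-0.1, 0.3], [0.3, -0.6], [-1.5, 1.0], [0.4, -0.6], [-0.7, -1.2], [0.1, 0.5], [-2.7, -0.7], [1.2, -0.6], [0.3, 0.3], [0.4, -1.1], [1.6, 0.7]]
(np.float64(591.5935719887949), np.float64(-123.22956225332393))
(np.float64(541.6669045859833), np.float64(-125.93656835767923))
(np.float64(511.0661899144909), np.float64(-127.59572819594834))
[ 428.77027599 -114.3109686   379.77132466] [-0.00305996  2.5030362  -0.04565777]
board [[555.0, 318.0, 12.0], [531.0, 131.0, 12.0], [399.0, 148.0, 12.0], [426.0, 334.0, 12.0]]
```

```bash
sed -i 's/106/103.5/g; s/-63,hs/-61.5,hs/g; s/-23,hs/-21.5,hs/g' fit.py
cat > rk.py <<'E'
from h import *
p=np.load('p.npy');c,q=np.cos(p[2]),np.sin(p[2])
def W(x,y,z): return np.array((p[0]+c*x-q*y,p[1]+q*x+c*y,z))
def rel(tgt,yaw=None,tilt=None):
    "tool-axis shift to world point; and rotvec in tool axes to reach fingers-forward tilt at rack yaw"
    o=ctrl.get_obs();R=Rn.from_rotvec(o["orientation"]);d=R.inv().apply(np.array(tgt)-o["ee_pos"])
    a=p[2] if yaw is None else yaw
    xr=np.array([np.cos(a),np.sin(a),0]);yr=np.array([-np.sin(a),np.cos(a),0]);z=xr*np.sin(tilt)-np.array([0,0,1])*np.cos(tilt)
    G=Rn.from_matrix(np.c_[np.cross(yr,z),yr,z]);return d.round(1),(R.inv()*G).as_rotvec().round(3),G
def local(P): v=np.array(P)[:2]-p[:2];return np.array([c*v[0]+q*v[1],-q*v[0]+c*v[1],P[2]])
E
python3 -c "
from fit2 import *
p=go(np.array([1.54,-3.27]));np.save('p.npy',p)
from rk import *
print(W(p[3]+50,-41.5,143),W(p[3],-41.5,143))
o=ctrl.get_obs();print(rel(W(-20,-41.5,300),tilt=.7)[:2],local(o['ee_pos']))"
```

```text
[ 5.62466e+02 -8.20030e+01  5.50000e-02 -2.34710e+01  3.13365e+02
  1.84100e+00  1.16812e+02  3.06000e-01 -1.67000e-01  4.41300e+00
  3.01100e+00  7.35000e-01  1.19200e+00]
[[-0.3, -0.2], [-0.2, 0.0], [-0.5, -0.2], [0.2, -2.0], [-0.2, 0.9], [1.1, -2.5], [-1.5, 0.8], [2.2, -0.3], [-0.5, 0.1], [2.0, -1.5], [0.2, 0.5], [1.1, -0.4], [-0.9, 1.3], [-0.5, -0.3], [-1.1, -1.2], [-0.3, 0.4], [-1.8, -0.5], [0.3, -0.7], [0.3, 0.3], [0.5, -1.1], [1.7, 0.7]]
[ 591.23344038 -121.98328981  143.        ] [ 541.30887397 -124.72877142  143.        ]
(array([-45.5,  -6.5, 133.5]), array([-0.066, -0.063, -0.029])) [-135.26826948  -24.91846121  379.77132466]
```

In the tool's units: -0.066 rad is -0.33.

```bash
echo '[[0,0,0,-0.33,-0.315,-0.145],[0,0,0,0,0,0],[0,0,0,0,0,0]]' | python3 jog.py 0
python3 -c "
from rk import *
print(rel(W(-55.9,-41.5,265.8),tilt=.7)[:2])"
```

```text
t: 4.2
ee_pos: [427.7, -113.9, 377.7]
orientation: [-0.041, 2.47, 0.003]
ft_force: [-0.2, 0.6, 0.6]
width: 0.6
grasp_force: 0.0
(array([  6.5, -14.2, 138. ]), array([-0.022, -0.029, -0.014]))
```

```bash
echo '[[0.0013,-0.0028,0.027,0,0,0],[0.0013,-0.0028,0.027,0,0,0],[0.0013,-0.0028,0.027,0,0,0],[0.0013,-0.0028,0.027,0,0,0],[0.0013,-0.0028,0.027,0,0,0]]' | python3 jog.py
echo '[[0,0,0,0,0,0],[0,0,0,0,0,0],[0,0,0,0,0,0]]' | python3 jog.py
python3 -c "
from rk import *
print(rel(W(-55.9,-41.5,265.8),tilt=.7)[:2],ctrl.get_obs()['qpos'].round(2))"
```

```text
t: 4.62
ee_pos: [512.3, -114.9, 278.3]
orientation: [-0.028, 2.49, -0.016]
ft_force: [1.0, -0.2, 0.7]
width: 0.6
grasp_force: 0.0
t: 4.87
ee_pos: [510.9, -114.8, 279.5]
orientation: [-0.03, 2.489, -0.015]
ft_force: [0.2, -0.8, -0.2]
width: 0.4
grasp_force: 0.0
(array([ 10.2, -11.4,   9.8]), array([-0.037, -0.048, -0.017])) [-0.36  0.04  2.21  0.68  0.34 -2.54]
```

```bash
echo '[[0.003,-0.004,0.01,0,0,0],[0.003,-0.004,0.01,0,0,0],[0.003,-0.004,0.01,0,0,0],[0,0,0,0,0,0],[0,0,0,0,0,0]]' | python3 jog.py
python3 -c "
from rk import *
print(rel(W(-40,-41.5,246.8),tilt=.7)[:2],ctrl.get_obs()['qpos'].round(2))"
```

```text
t: 5.28
ee_pos: [525.1, -120.7, 258.3]
orientation: [-0.019, 2.506, -0.03]
ft_force: [0.0, 0.9, 0.4]
width: 0.4
grasp_force: 0.0
(array([ 7.2, -4.6,  9.2]), array([-0.05 , -0.066, -0.022])) [-0.35  0.11  2.19  0.69  0.3  -2.54]
```

```bash
python3 -c "
from h import *
for n in('side','top'):
    d=load(n+'.npz')
    for h in(125,145):
        for a in range(-90,100,12):
            P=np.array([221.7,-584,241+h])+a*np.array([.935,.355,0]);u=proj(d,P).round().astype(int)
            print(n,h,a,u,d['img'][u[1],u[0]] if 0<=u[1]<420 and 0<=u[0]<560 else '')
"
```

```text
side 125 -90 [598 319] 
side 125 -78 [594 313] 
side 125 -66 [590 308] 
side 125 -54 [586 304] 
side 125 -42 [583 299] 
side 125 -30 [579 294] 
side 125 -18 [576 289] 
side 125 -6 [573 285] 
side 125 6 [570 281] 
side 125 18 [567 277] 
side 125 30 [563 272] 
side 125 42 [561 268] 
side 125 54 [558 265] [6 7 6]
side 125 66 [555 261] [8 9 9]
side 125 78 [552 257] [68 67 63]
side 125 90 [549 253] [136 135 127]
side 145 -90 [601 308] 
side 145 -78 [598 303] 
side 145 -66 [594 298] 
side 145 -54 [590 293] 
side 145 -42 [586 288] 
side 145 -30 [583 284] 
side 145 -18 [579 279] 
side 145 -6 [576 275] 
side 145 6 [573 271] 
side 145 18 [569 267] 
side 145 30 [566 263] 
side 145 42 [563 259] 
side 145 54 [560 255] 
side 145 66 [557 251] [37 45 49]
side 145 78 [555 247] [32 38 42]
side 145 90 [552 244] [34 23 16]
top 125 -90 [613 330] 
top 125 -78 [609 325] 
top 125 -66 [606 320] 
top 125 -54 [602 315] 
top 125 -42 [598 310] 
top 125 -30 [595 305] 
top 125 -18 [591 300] 
top 125 -6 [588 295] 
top 125 6 [584 290] 
top 125 18 [581 285] 
top 125 30 [577 281] 
top 125 42 [574 276] 
top 125 54 [571 271] 
top 125 66 [567 267] 
top 125 78 [564 262] 
top 125 90 [561 258] 
top 145 -90 [618 326] 
top 145 -78 [614 321] 
top 145 -66 [611 315] 
top 145 -54 [607 310] 
top 145 -42 [603 305] 
top 145 -30 [599 300] 
top 145 -18 [596 295] 
top 145 -6 [592 290] 
top 145 6 [589 286] 
top 145 18 [585 281] 
top 145 30 [582 276] 
top 145 42 [578 271] 
top 145 54 [575 267] 
top 145 66 [571 262] 
top 145 78 [568 258] 
top 145 90 [565 253]
```

```bash
python3 -c "
from h import *
d=cam('side');o=ctrl.get_obs();R=Rn.from_rotvec(o['orientation']).as_matrix();w=cam('wrist');C=-np.array(w['R']).T@w['t'];u=proj(d,C);print(u,proj(d,o['ee_pos']))
im=d['img'].copy();im[int(u[1]),int(u[0])]=(255,0,0)
cv2.imwrite('pics/s3.png',cv2.resize(im[130:310,270:450],None,fx=3.3,fy=3.3,interpolation=2)[:,:,::-1])"
```

```text
[335.66174827 206.99954597] [352.47279425 210.80490974]
```

View pics/s3.png

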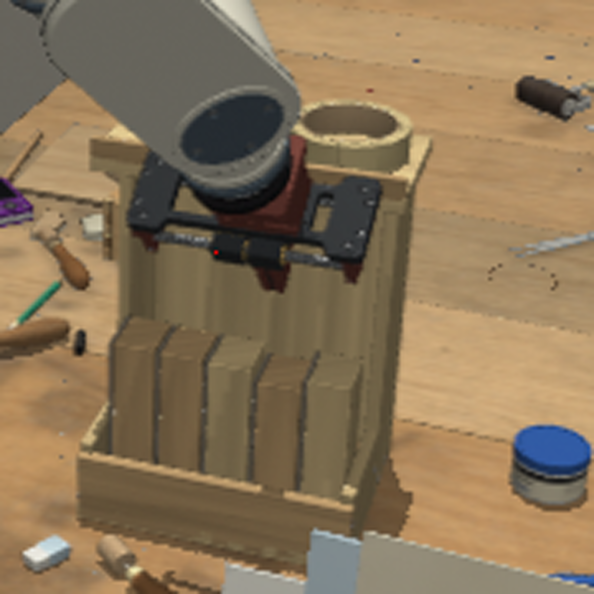

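The side view shows the fingers above the fourth block, and no camera housing on the gripper at the red dot (215,252). The tool can therefore turn half round, which frees joint 6. I'll back off, turn half a turn and come back.

The manual's scale: shifts go in m and turns go in units of 0.2 rad. Converting my numbers, -40 mm is -0.04, -20 mm is -0.02, 0.125 rad is 0.625.

```bash
echo '[[0,0,-0.04,0,0,0],[0,0,-0.04,0,0,0],[0,0,-0.04,0,0,0],[0,0,-0.02,0,0,0.625],[0,0,0,0,0,0.625]]' | python3 jog.py | grep ee_pos
for i in 1 ; do echo '[[0,0,0,0,0,0.625],[0,0,0,0,0,0.625],[0,0,0,0,0,0.625],[0,0,0,0,0,0.625],[0,0,0,0,0,0.625]]' | python3 jog.py| grep -E "ee_|ori"; done
echo '[[0,0,0,0,0,0.625],[0,0,0,0,0,0.625],[0,0,0,0,0,0.625],[0,0,0,0,0,0.625],[0,0,0,0,0,0.625]]' | python3 jog.py| grep -E "ee_|ori"
echo '[[0,0,0,0,0,0.625],[0,0,0,0,0,0.625],[0,0,0,0,0,0.625],[0,0,0,0,0,0.625],[0,0,0,0,0,0.625]]' | python3 jog.py| grep -E "ee_|ori"
echo '[[0,0,0,0,0,0.625],[0,0,0,0,0,0.625],[0,0,0,0,0,0.625],[0,0,0,0,0,0.625],[0,0,0,0,0,0.625]]' | python3 jog.py| grep -E "ee_|ori"
echo '[[0,0,0,0,0,0.625],[0,0,0,0,0,0.625],[0,0,0,0,0,0.625],[0,0,0,0,0,0],[0,0,0,0,0,0]]' | python3 jog.py| grep -E "t:|ee_|ori"
sed -i 's/np.c_\[np.cross(yr,z),yr,z\]/np.c_[np.cross(-yr,z),-yr,z]/' rk.py
python3 -c "
from rk import *
print(rel(W(-59,-41.5,258),tilt=.7)[:2],ctrl.get_obs()['qpos'].round(2))"
```

```text
ee_pos: [441.4, -118.8, 376.0]
ee_pos: [441.6, -118.2, 371.6]
orientation: [1.065, 2.302, 0.328]
ee_pos: [441.7, -118.2, 371.6]
orientation: [1.767, 1.914, 0.563]
ee_pos: [441.7, -118.2, 371.6]
orientation: [2.363, 1.33, 0.765]
ee_pos: [441.7, -118.2, 371.6]
orientation: [2.799, 0.568, 0.916]
t: 7.88
ee_pos: [441.7, -118.2, 371.5]
orientation: [2.956, 0.052, 0.973]
(array([-16.1,   5.6, 129.5]), array([ 0.05 ,  0.065, -0.002])) [-0.44 -0.23  2.19  0.41  0.63  0.83]
```

In the tool's units: 25 mm is 0.025, -3 mm is -0.003, 0.065 rad is 0.325.

```bash
echo '[[0,0,0,0.25,0.325,-0.01],[-0.003,0.001,0.025,0,0,0],[-0.003,0.001,0.025,0,0,0],[-0.003,0.001,0.025,0,0,0],[0,0,0,0,0,0]]' | python3 jog.py | grep -E 't:|ori|ee_'
echo '[[0,0,0,0,0,0],[0,0,0,0,0,0]]' | python3 jog.py | grep -E 't:|ori|ee_'
python3 -c "
from rk import *
for P in[(-55.9,265.8),(40.7,151)]:print(rel(W(P[0],-41.5,P[1]),tilt=.7)[:2])
o=ctrl.get_obs();print(o['qpos'].round(2),local(o['ee_pos']))"
```

```text
t: 8.3
ee_pos: [481.9, -118.8, 303.4]
orientation: [-2.95, -0.075, -1.041]
t: 8.47
ee_pos: [482.1, -119.1, 307.7]
orientation: [-2.948, -0.074, -1.05]
(array([-6.1,  8.5, 49.2]), array([ 0.008,  0.016, -0.002]))
(array([ -3.7,   7.2, 199.2]), array([ 0.008,  0.016, -0.002]))
[-0.44 -0.05  2.23  0.75  0.44  0.48] [-82.25012425 -32.63858416 307.72034981]
```

```bash
echo '[[-0.001,0.002,0.03,0.04,0.08,0],[-0.001,0.002,0.03,0,0,0],[-0.001,0.002,0.03,0,0,0],[-0.001,0.002,0.03,0,0,0],[0,0,0,0,0,0]]' | python3 jog.py | grep -E 't:|ori|ee_|for'
echo '[[0,0,0,0,0,0],[0,0,0,0,0,0]]' | python3 jog.py | grep -E 't:|ori|ee_|for'
python3 -c "
from rk import *
print(rel(W(40.7,-41.5,151),tilt=.7)[:2])
o=ctrl.get_obs();print(o['qpos'].round(2),local(o['ee_pos']))
d=cam('wrist');np.savez('wrist4.npz',**d);cv2.imwrite('pics/w4.png',d['img'][:,:,::-1])"
```

```text
t: 8.88
ee_pos: [557.6, -123.5, 210.7]
orientation: [-2.932, -0.075, -1.068]
ft_force: [-1.9, -0.6, 0.3]
grasp_force: 0.0
t: 9.05
ee_pos: [556.0, -123.4, 214.6]
orientation: [-2.931, -0.077, -1.073]
ft_force: [0.6, -0.1, 0.0]
grasp_force: 0.0
(array([-3.3,  0.5, 80.5]), array([ 0.001, -0.002, -0.002]))
[-0.38  0.25  2.19  1.42  0.28 -0.18] [ -8.75567503 -40.93470047 214.56421837]
```

View pics/w4.png

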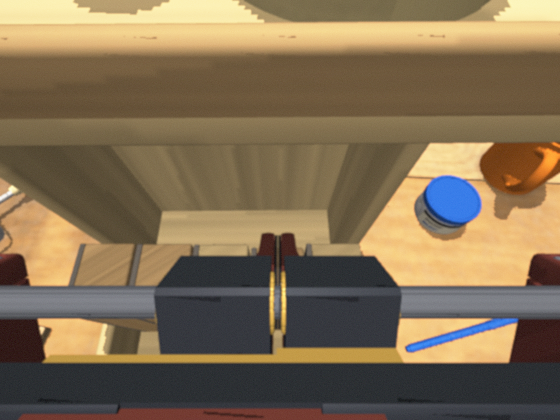

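The wrist view shows the block rear tops in a row at y≈250, with the short one spanning columns 250–305. The closed fingers at column 277 are centred on it and the shelf edge is clear. I'll go in.

In the tool's units: 20 mm is 0.02, -1 mm is -0.001.

```bash
echo '[[-0.001,0,0.02,0,0,0],[-0.001,0,0.02,0,0,0],[-0.001,0,0.02,0,0,0],[0,0,0.02,0,0,0],[0,0,0,0,0,0]]' | python3 jog.py | grep -E 't:|ori|ee_|for'
echo '[[0,0,0,0,0,0],[0,0,0,0,0,0]]' | python3 jog.py | grep -E 't:|ori|ee_|for'
python3 -c "
from rk import *
print(rel(W(40.7,-41.5,151),tilt=.7)[:2])
o=ctrl.get_obs();print(o['qpos'].round(2),local(o['ee_pos']))
R=Rn.from_rotvec(o['orientation']);print('unit rack -x,+z in tool',R.inv().apply(W(-1,0,0)-W(0,0,0)).round(3),R.inv().apply([0,0,1]).round(3))"
```

```text
t: 9.52
ee_pos: [606.4, -120.8, 150.2]
orientation: [-2.931, -0.076, -1.073]
ft_force: [-0.4, -0.0, -0.4]
grasp_force: 0.0
t: 9.68
ee_pos: [605.0, -120.8, 151.6]
orientation: [-2.931, -0.075, -1.073]
ft_force: [0.8, 0.2, 0.1]
grasp_force: 0.0
(array([-0.1,  0.4,  0.7]), array([ 0.001, -0.002, -0.003]))
[-0.33  0.44  2.13  1.91  0.26 -0.65] [ 40.30598244 -41.09751261 151.57775917]
unit rack -x,+z in tool [-0.764  0.003 -0.646] [ 0.646 -0.001 -0.764]
```

In the tool's units: -7.6 mm is -0.0076, -6.7 mm is -0.0067.

```bash
echo '[[-0.0067,0,-0.0076,0,0,0],[-0.0067,0,-0.0076,0,0,0],[-0.0067,0,-0.0076,0,0,0],[0,0,0,0,0,0]]' | python3 jog.py | grep -E 't:|ee_|for'
python3 -c "
from rk import *
o=ctrl.get_obs();print(o['qpos'].round(2),local(o['ee_pos']))
a=load('side.npz')
d=cam('side');np.savez('side5.npz',**d);
print(proj(d,W(p[3],-21.5,143)),proj(d,W(p[3],-61.5,143)))
cv2.imwrite('pics/s5.png',cv2.resize(d['img'][150:310,280:440],None,fx=3.7,fy=3.7,interpolation=2)[:,:,::-1])"
```

```text
t: 10.02
ee_pos: [575.6, -122.6, 158.1]
ft_force: [2.0, -0.2, 8.8]
grasp_force: 3.9
[-0.36  0.4   2.19  1.94  0.28 -0.71] [ 10.8734432  -41.26544592 158.13715846]
[346.47832473 245.12295989] [361.01436435 247.77330564]
```

```bash
python3 -c "
from rk import *
a=load('side.npz')['img'].astype(int);b=load('side5.npz')['img'].astype(int)
for r in range(232,282,4):
    print(r,' '.join('%3d'%v for v in a[r,322:380:2].sum(1)//3));print('   ',' '.join('%3d'%v for v in b[r,322:380:2].sum(1)//3))
d=cam('side')['img'].astype(int);print(abs(d-b).max())"
```

```text
232  82  84  84  86  87  88  89  61  93  98  96  90  85  89  93  81  83  86  90  86  87  89  95  87  85  91  93  97  95
     35  29  83  73  79  79  52  57  57  63  31  31  31  31  45  45  28  24  22  16  19  27  38  45  45  42  46  46  46
236  86  86  87  85  85  77  67  96 100  99  99 100 101 103  80  80  82  86  89  85  88  89  71  86  87  92  93  99  94
     88  89  89  89  87  80  70  99 102 102  28  18  16  17  55  25  28  31  31  27  72  67 130  78 102 109  47  45  46
240  79  79  80  83  83  54 111 112 102 100 100  98  96  71  60  82  82  82  82  82  84  71  84  90  91  92  93  93  93
     81  81  82  86  84  56 114 115 104 102 103 100  99  68  84  91  90  80  58  29  88  74  86  93  93  95  78  55  46
244  77  79  81  84  86  56  98  96  96  86  85  88  72  61  86  88  87  89  88  88  73  93  94  95  96  96  98  97  72
     79  81  84  86  88  57 101  98  99  88  87  90  70  75  88  90  92  96  96  94  69  95  97  98  99 100 101 100  74
248  77  81  82  85  83  61  98  96  92  85  85  88  65  82  84  80  79  81  77  89  66  93  93  92  93  93  89  75  66
     79  83  84  87 
[... 1322 characters left out ...]
5  85  88  87  86  85  89  77  59  80  82  84  85  86  82  63  90  93  94  94  92  91  80  78  90
    138  80  81  81  67  88  90  90  88  87  91  74  73  76  77  80  80  80  73  65  92  96  97  97  95  93  81  81  93
276  83  83  80  76  76  95 120 135 139 138 135 125  92  82  84  85  85  86  81  59  92  93  95  99  95  90  79  91  86
     85  85  82  78  78  96 124  90 142 141 137  73  73  74  78  80  81  80  72  62  96  96  97 103  98  93  77  92  89
280  82  81  81  79  78  78  79  79  79  80  81  81  79  75  77 101 121 135 143 141 138 131 109 101  94  90  91 121  65
     84  84  82  82  80  81  82  81  81  81  83  83  81  77  79  87  92  89  86  83  80 135  96 102  97  92  94 124  67
72
```

View pics/s5.png

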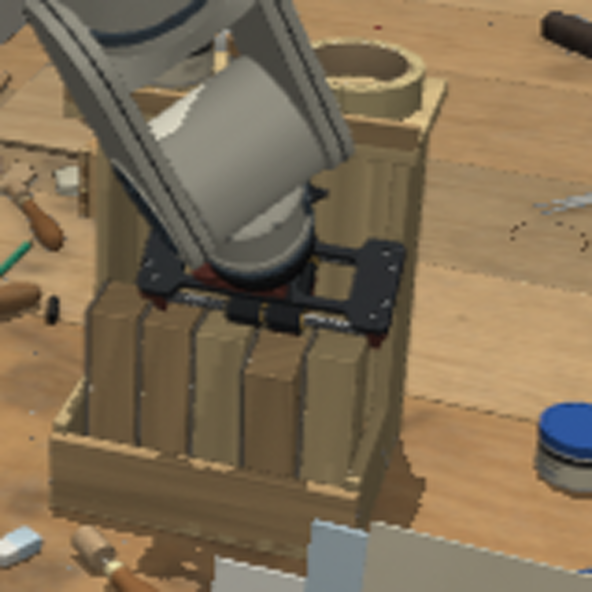

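The side view shows the short block tipping forward: its front top edge at (245–300,375) is now ahead of its neighbours, and those still stand. I'll keep pulling.

```bash
echo '[[-0.007,0,-0.0072,0,0,0],[-0.007,0,-0.0072,0,0,0],[0,0,0,0,0,0]]' | python3 jog.py | grep -E 't:|ee_|for'
echo '[[-0.007,0,-0.007,0,0,0],[-0.0035,0,-0.0035,0,0,0],[0,0,0,0,0,0]]' | python3 jog.py | grep -E 't:|ee_|for'
python3 -c "
from rk import *
o=ctrl.get_obs();print(o['qpos'].round(2),local(o['ee_pos']),o['ft_force'])"
```

```text
t: 10.37
ee_pos: [552.4, -123.2, 156.6]
ft_force: [-0.9, 0.3, 0.1]
grasp_force: 0.0
t: 10.62
ee_pos: [538.9, -124.0, 157.2]
ft_force: [0.3, -1.2, -0.4]
grasp_force: 0.0
[-0.4   0.36  2.25  1.97  0.31 -0.77] [-25.85906908 -40.63993039 157.21010525] [ 0.27456102 -1.24420185 -0.39961334]
```

```bash
cat > lean.py <<'E'
from rk import *
def blk(phi,px,h=128,ys=(-61.5,-21.5)):
    s,k=np.sin(phi),np.cos(phi)
    P=lambda a,b,y:W(px+a*k-b*s,y,15+b*k+a*s)
    return [P(0,h,ys[0]),P(0,h,ys[1]),P(50,h,ys[1]),P(50,h,ys[0]),P(0,45,ys[0]),P(0,45,ys[1])]
if __name__=="__main__":
    d=cam('side');np.savez('side6.npz',**d)
    for ph in(0,25,30,35):print(ph,proj(d,np.array(blk(np.radians(ph),p[3]))).round().tolist())
    b=d['img'].astype(int)
    for r in range(238,304,4):
        print(r,' '.join('%3d'%v for v in b[r,316:376:2].sum(1)//3))
E
python3 lean.py
```

```text
0 [[361.0, 248.0], [346.0, 245.0], [351.0, 236.0], [365.0, 239.0], [359.0, 273.0], [345.0, 271.0]]
25 [[356.0, 262.0], [341.0, 259.0], [346.0, 244.0], [360.0, 246.0], [358.0, 278.0], [343.0, 276.0]]
30 [[355.0, 266.0], [340.0, 263.0], [345.0, 246.0], [359.0, 249.0], [357.0, 280.0], [343.0, 277.0]]
35 [[354.0, 270.0], [339.0, 267.0], [343.0, 249.0], [358.0, 252.0], [357.0, 281.0], [343.0, 278.0]]
238  61  29  27  65  51  47  54  64  69  72  66  31  31  31  32  27  25  17  17  23  36  43  46  46  46  46  57  49  46  46
242  71  82  83  80  81  82  85  88  66 101  71  18  19  24  28  74  33  30  31  31  32  61 144 100  65  96  79  39  46  46
246  71  71  81  79  83  84  86  86  66 101  99  98  87  87  91  72  62  30  19  18  17  80  88  62  82  56  52  47  22  18
250  66  65  78  80  84  84  87  81  63 100  98  89  86  88 130 155  99  98  99  87  84  89  88  62  97  95  95  95  95  92
254  62  62  77  81  84  85  87  78  79  99  97  88  86  76  98 100  95  95  98 101 103  91  85  66  96  94  95  96  95  92
258  62  76  77  83  85  85  87  73  69  97  89  88  86  84 102 104 107 101 100 1
[... 706 characters left out ...]
  83  81  82  83  83  82  80  81  82  83  81  78  82 106 128 139 147 146 145  89
286  74  74  73  72  74  75  76  77  78  78  79  79  77  82  86  87  85  85  86  86  87  86  86  86  83  81  78  80  82  84
290  78  78  79  80  84  82  81  80  80  77  76  75  75  76  80  81  81  82  82  82  82  82  82  81  84 109  91  88  88  89
294  95  82  83  78  76  73  65  76  94  80  79  79  86  84  83  83  82  82  81  80  79  80  80  81 119 128 130 130 130 126
298 130 132 131  91  75 133 131 133 134  96  79  74  70  67  65  66  69  88  90  80  79  79  92  93 129 129 129 129 130 129
302 132  94  78  74 114  85  71  73  76  77 134 138 144 159 180 174  84  81  74  73  79  81  79  78 129 129 129 129 129 129
```

Rows 248–268 match a block leaning at about 30°: the top front edge is near row 266 and the top rear edge near row 250. No force is left on the fingers. I'll lift the fingers out and go to a viewing pose.

In the tool's units: -19 mm is -0.019, 16 mm is 0.016.

```bash
echo '[[0.0038,0,0.0032,0,0,0],[0.016,0,-0.019,0,0,0],[0.016,0,-0.019,0,0,0],[0.016,0,-0.019,0,0,0],[0.016,0,-0.019,0,0,0]]' | python3 jog.py | grep -E 't:|ee_|for'
echo '[[-0.0176,0,-0.015,0,0,0],[-0.0176,0,-0.015,0,0,0],[-0.0176,0,-0.015,0,0,0],[0,0,0,0,-0.45,0],[0,0,0,0,-0.45,0]]' | python3 jog.py 64| grep -E 't:|ee_|for'
echo '[[0,0,0,0,0,0],[0,0,0,0,0,0],[0,0,0,0,0,0]]' | python3 jog.py | grep -E 't:|ee_|wid'
python3 - <<'E'
from lean import *
o=ctrl.get_obs();print(o['qpos'].round(2),local(o['ee_pos']))
for P in[(-53.9,117.6),(-88.8,178)]:print(rel(W(P[0],-41.5,P[1]),tilt=.524)[:2])
d=cam('wrist');np.savez('wrist7.npz',**d);np.savez('side7.npz',**cam('side'));np.savez('top7.npz',**cam('top'))
for n in('wrist7','side7','top7'):print(n,proj(load(n+'.npz'),np.array(blk(np.radians(30),p[3]))).round().tolist())
E
```

```text
t: 11.08
ee_pos: [546.8, -122.6, 233.5]
ft_force: [-0.6, 0.4, 0.1]
grasp_force: 0.0
t: 11.5
ee_pos: [476.5, -122.7, 232.5]
ft_force: [0.4, 0.5, -0.2]
grasp_force: 0.0
t: 11.75
ee_pos: [478.2, -122.3, 232.9]
width: 50.4
[-0.45  0.1   2.27  0.98  0.37  0.2 ] [-86.36091747 -35.59962006 232.94933968]
(array([-40.9,   8.3, 112.5]), array([-0.021, -0.098, -0.001]))
(array([-34. ,   6.8,  43.1]), array([-0.021, -0.098, -0.001]))
wrist7 [[310.0, 293.0], [262.0, 292.0], [262.0, 234.0], [311.0, 234.0], [304.0, 261.0], [267.0, 261.0]]
side7 [[355.0, 266.0], [340.0, 263.0], [345.0, 246.0], [359.0, 249.0], [357.0, 280.0], [343.0, 277.0]]
top7 [[365.0, 241.0], [351.0, 241.0], [351.0, 224.0], [365.0, 224.0], [361.0, 243.0], [347.0, 243.0]]
```

```bash
python3 - <<'E'
from lean import *
g=lambda n:cv2.GaussianBlur(load(n)['img'],(0,0),.7).astype(float).sum(2)
for n in('side6.npz','side7.npz'):
    b=g(n);print(n,[(c,258+int(np.argmin(np.diff(b[258:276,c]))),round(np.diff(b[258:276,c]).min())) for c in range(338,360,2)])
    print([(r,336+int(np.argmin(np.diff(b[r,336:348]))), 350+int(np.argmin(np.diff(b[r,350:364])))) for r in range(250,268,2)])
d=load('side6.npz')
for ph in(28,30,31,32,34):
    px=-53+50*np.tan(np.radians(ph));print(ph,proj(d,np.array(blk(np.radians(ph),px))[:4]).round(1).tolist())
w=g('wrist7.npz')
for r in range(200,300,10):print(r,' '.join('%3d'%(v//3) for v in w[r,240:330:3]))
E
```

```text
side6.npz [(338, 263, -3), (340, 264, -23), (342, 265, -58), (344, 265, -66), (346, 265, -50), (348, 266, -61), (350, 266, -51), (352, 267, -56), (354, 267, -43), (356, 259, -22), (358, 259, -3)]
[(250, 346, 360), (252, 346, 358), (254, 341, 357), (256, 342, 356), (258, 340, 356), (260, 339, 355), (262, 339, 355), (264, 338, 354), (266, 339, 354)]
side7.npz [(338, 263, -5), (340, 264, -67), (342, 265, -123), (344, 265, -167), (346, 265, -143), (348, 266, -141), (350, 266, -150), (352, 267, -111), (354, 267, -103), (356, 259, -46), (358, 258, -9)]
[(250, 337, 360), (252, 336, 357), (254, 337, 357), (256, 336, 356), (258, 336, 356), (260, 338, 355), (262, 337, 355), (264, 337, 354), (266, 339, 354)]
28 [[354.9, 264.8], [340.0, 261.9], [344.8, 245.9], [359.5, 248.6]]
30 [[354.7, 265.9], [339.8, 262.9], [344.5, 246.6], [359.3, 249.3]]
31 [[354.6, 266.4], [339.7, 263.4], [344.4, 246.9], [359.1, 249.6]]
32 [[354.6, 266.9], [339.6, 264.0], [344.3, 247.3], [359.0, 250.0]]
34 [[354.4, 267.9], [339.4, 265.0], [344.0, 248.0], [358.8, 250.7]]
200 149 149 147 147 147 145 140  84  68  74  77  78  
[... 486 characters left out ...]
 181 174 169 172 175 177 175 166 169 175 175 176 171 156  92  90  91  80  28  39
250 109 112 111 112 112 112 112 110 134 137 177 176 170 168 175 177 178 173 167 168 173 176 180 174 117 119 120 100  18  17
260 130 129 129 129 128 128 127 120 133 137 176 177 173 166 169 173 176 179 183 187 186 178 176 169 125 125 125  90  15  18
270 181 180 181 181 181 182 183 177 135 131 173 176 179 182 186 185 177 176 179 181 182 184 185 174 186 188 189 165  29  17
280  78  78  77  78  77  77  78  84 134 140 184 175 176 179 181 182 185 185 183 183 182 180 176 146  79  80  78  80  73  24
290 106 106 106 106 106 105 105 106 105 106 105 106 106 105 107 106 106 106 106 106 105 107 106 106 106 106 106 105 106 105
```

In the tool's units: 14 mm is 0.014, -11 mm is -0.011, -0.03 rad is -0.15.

```bash
echo '[[-0.011,0.0023,0.014,-0.05,-0.15,0],[-0.011,0.0023,0.014,-0.05,-0.15,0],[-0.011,0.0023,0.014,0,0,0],[0,0,0,0,0,0],[0,0,0,0,0,0]]' | python3 jog.py 64| grep -E 't:|ee_|wid'
python3 -c "
from rk import *
o=ctrl.get_obs();print(o['qpos'].round(2),local(o['ee_pos']))
for P in[(-93.9,177.5),(-56.8,118.1)]:print(rel(W(P[0],-41.5,P[1]),tilt=.56)[:2])"
```

```text
t: 12.32
ee_pos: [473.5, -128.9, 178.8]
width: 63.7
[-0.44  0.22  2.29  1.1   0.29  0.06] [-91.42717582 -41.89424291 178.75064208]
(array([-2.8, -0.4, -0.2]), array([-0.001,  0.001, -0.003]))
(array([-2.8, -0.3, 69.8]), array([-0.001,  0.001, -0.003]))
```

In the tool's units: 15 mm is 0.015, -2.8 mm is -0.0028.

```bash
echo '[[-0.0028,0,0.015,0,0,0],[0,0,0.015,0,0,0],[0,0,0.015,0,0,0],[0,0,0.014,0,0,0],[0,0,0,0,0,0]]' | python3 jog.py | grep -E 't:|ee_|for'
echo '[[0,0,0.01,0,0,0],[0,0,0,0,0,0],[0,0,0,0,0,0]]' | python3 jog.py | grep -E 't:|ee_|for'
python3 -c "
from lean import *
print(rel(W(-56.8,-41.5,118.1),tilt=.56)[:2])
b=cv2.GaussianBlur(cam('side')['img'],(0,0),.7).astype(float).sum(2)
print([(c,258+int(np.argmin(np.diff(b[258:276,c])))) for c in range(338,360,2)])
w=cam('wrist')['img'].astype(int).sum(2)//3
for r in(240,250,260,270,280):print(r,w[r,200:360:4])"
```

```text
t: 12.73
ee_pos: [504.1, -127.5, 127.8]
ft_force: [-0.4, -0.1, 0.1]
grasp_force: 0.0
t: 12.98
ee_pos: [508.5, -127.2, 120.6]
ft_force: [0.1, -0.1, -0.0]
grasp_force: 0.0
(array([-1.7, -0.7,  1.8]), array([-0.   , -0.002, -0.002]))
[(338, 273), (340, 262), (342, 263), (344, 265), (346, 263), (348, 263), (350, 264), (352, 265), (354, 265), (356, 262), (358, 258)]
240 [ 63  62  60  56  30  39  82  94 138 117 190 188 185 174 176 181 182 185
 185 188 182 170 176 181 183 182 186 183 180 170 104  86  91  93  22  38
  64  61  63  64]
250 [ 64  56  31  21  11  42 128 128 132 120 159 168 170 173 172 174 174 159
 161 169 174 172 175 175 169 159 162 167 165 170 120 136 136 134  21  17
  31  51  64  63]
260 [ 59  30  20  12  20  28 127 118 132 124 166 171 173 164 159 167 170 171
 174 175 171 163 161 165 168 170 173 175 175 183 119 123 123 114  18  19
  15  23  32  65]
270 [ 33  15  17  14  19  56 124 124 129 125 143 166 172 173 171 174 172 164
 156 165 167 170 170 176 176 182 186 183 178 164 122 120 124 120  21  21
  18  13   9  33]
280 [ 18  10  17  14  94 161 107 110 130 131 147 175 172 163 159 164 165 167
 170 175 174 181 181 183 181 167 174 174 175 174 175 183 137 114 113  24
   9   9  13  14]
```

The numbers show the block top at columns 236–318 between the fingers at 222 and 335, so it is centred. I'll close the gripper.

```bash
echo '[[0,0,0,0,0,0],[0,0,0,0,0,0],[0,0,0,0,0,0],[0,0,0,0,0,0],[0,0,0,0,0,0]]' | python3 jog.py 20
python3 -c "
from rk import *
o=ctrl.get_obs();R=Rn.from_rotvec(o['orientation']);print(local(o['ee_pos']),R.inv().apply(W(-1,0,0)-W(0,0,0)).round(3),R.inv().apply([0,0,1]).round(3),o['qpos'].round(2))"
```

```text
t: 13.5
ee_pos: [508.5, -127.4, 120.0]
orientation: [-3.003, -0.08, -0.865]
ft_force: [-1.1, -0.5, 3.6]
width: 40.1
grasp_force: 30.0
[-56.41560677 -42.41090674 119.97088477] [-0.847  0.001 -0.532] [ 0.532 -0.001 -0.847] [-0.4   0.4   2.25  1.68  0.24 -0.5 ]
```

In the tool's units: 4 mm is 0.004, 3 mm is 0.003.

```bash
echo '[[0.002,0,-0.01,0,0,0],[0.003,0,-0.015,0,0,0],[0.004,0,-0.02,0,0,0],[0.004,0,-0.02,0,0,0],[0,0,0,0,0,0]]' | python3 jog.py
python3 -c "
from rk import *
o=ctrl.get_obs();print(local(o['ee_pos']),o['qpos'].round(2))"
```

```text
t: 13.92
ee_pos: [485.0, -128.9, 182.9]
orientation: [-3.003, -0.082, -0.868]
ft_force: [0.5, 0.1, -1.9]
width: 40.0
grasp_force: 30.0
[-79.90847469 -42.54043967 182.93983971] [-0.43  0.22  2.27  1.06  0.29  0.11]
```

```bash
echo '[[0.005,0,-0.024,0,0,0],[0.005,0,-0.024,0,0,0],[0.005,0,-0.024,0,0,0],[-0.012,0,-0.008,0,0,0],[-0.012,0,-0.008,0,0,0]]' | python3 jog.py|grep -E 't:|ee_|for|wid'
echo '[[-0.01,0,-0.006,0,-0.5,0],[0,0,0,0,-0.5,0],[0,0,0,0,-0.5,0],[0,0,0,0,-0.5,0],[0,0,0,0,-0.5,0]]' | python3 jog.py|grep -E 't:|ee_|for|wid'
echo '[[0,0,0,0,-0.3,0],[0,0,0,0,0,0],[0,0,0,0,0,0]]' | python3 jog.py|grep -E 't:|ee_|for|wid'
python3 -c "
from rk import *
o=ctrl.get_obs();print(local(o['ee_pos']),o['qpos'].round(2))
print(rel([410,-120,260],tilt=0)[:2])
print(rel([478,233,250],tilt=0,yaw=0.1)[:2])"
```

```text
t: 14.33
ee_pos: [431.5, -131.4, 251.5]
ft_force: [-0.7, -0.4, -2.7]
width: 40.0
grasp_force: 30.0
t: 14.75
ee_pos: [422.7, -129.6, 249.9]
ft_force: [0.3, -0.2, -1.6]
width: 39.8
grasp_force: 30.0
t: 15.0
ee_pos: [423.0, -129.3, 249.0]
ft_force: [-0.2, -0.1, -1.9]
width: 40.0
grasp_force: 30.0
[-141.86629065  -39.56265266  248.96932692] [-0.34  0.13  2.03  0.03  0.96  1.16]
(array([-12. , -10.2, -11.4]), array([-0.009, -0.036,  0.005]))
(array([  76.6, -358.3,    5. ]), array([-0.008, -0.036, -0.04 ]))
```

In the tool's units: 7.7 mm is 0.0077, -36 mm is -0.036, -0.036 rad is -0.18.

```bash
echo '[[0.0077,-0.018,0,-0.045,-0.18,0],[0.0077,-0.036,0,0,0,0],[0.0077,-0.036,0,0,0,0],[0.0077,-0.036,0,0,0,0],[0.0077,-0.036,0,0,0,0]]' | python3 jog.py|grep -E 't:|ee_|for|wid'
echo '[[0.0077,-0.036,0,0,0,0],[0.0077,-0.036,0,0,0,0],[0.0077,-0.036,0,0,0,0],[0.0077,-0.036,0,0,0,0],[0.0077,-0.036,0,0,0,0]]' | python3 jog.py|grep -E 't:|ee_|for|wid'
echo '[[0,-0.018,0,0,0,0],[0,0,0,0,0,0],[0,0,0,0,0,0],[0,0,0,0,0,0]]' | python3 jog.py|grep -E 't:|ee_|for|wid'
python3 - <<'E'
from rk import *
o=ctrl.get_obs();print(o['ee_pos'],o['qpos'].round(2),o['moment'],o['ft_force'])
print(rel([478,233,250],tilt=0)[:2])
for n in('side','top'):
    d=cam(n);np.savez(n+'8.npz',**d)
    e=o['ee_pos'];R=Rn.from_rotvec(o['orientation']).as_matrix()
    # block corners in tool frame: x in[-25,25]+off, y +-20, z from -21 to 107
    C=np.array([e+R@[a,b,z] for z in(-21,107) for a,b in((-25,-20),(-25,20),(25,20),(25,-20))]);print(n,proj(d,C).round(1).tolist())
    u=proj(d,C).astype(int);x0,y0=u.min(0)-8;x1,y1=u.max(0)+8
    g=d['img'][y0:y1,x0:x1].astype(int).sum(2)//3;print(x0,y0)
    for r in range(0,g.shape[0],3):print(y0+r,' '.join('%3d'%v for v in g[r,::2]))
E
```

```text
t: 15.42
ee_pos: [450.4, 35.3, 249.3]
ft_force: [1.5, 1.0, -2.3]
width: 40.0
grasp_force: 30.0
t: 15.83
ee_pos: [478.4, 217.1, 248.6]
ft_force: [1.6, -0.7, -1.7]
width: 40.0
grasp_force: 30.0
t: 16.17
ee_pos: [477.7, 232.3, 248.6]
ft_force: [0.7, -0.8, -2.4]
width: 39.7
grasp_force: 30.0
[477.68636718 232.32570118 248.58796089] [ 0.43  0.28  1.83 -0.    1.04  1.95] [0.03444232 0.02090376 0.02632959] [ 0.73400849 -0.82908387 -2.40753884]
(array([ 0.3, -0.7, -1.4]), array([0.003, 0.003, 0.003]))
side [[212.7, 194.4], [225.9, 196.5], [234.1, 189.0], [221.2, 187.0], [216.5, 235.1], [229.2, 237.5], [236.9, 229.2], [224.5, 226.9]]
204 179
179  21  22  23  17  37  30  28  27  27  30  24  22  23  23  68  58  71  65  82  39
182 151  24  27  38  38  31  28  25  26  46  30  25  24  23  20  29  30  26  29  36
185 149  41  43  36  39  31  21  28  49  50  49  33  34  39  35  27  24  26  27  36
188 141  16  18  19  39  32  13  14  37  67  31  32  31  38  34  26 134 128  79  46
191 140  72  15  20  36  34  18  59  85  83  84  85  59  39  30  27 128 146 149 152
194 143  73  17  15  26  65  84  88  89
[... 2349 characters left out ...]
 122 121 122 111
219 123 123 123 108  94 123 122 122 122 122 122 122 122 121 122 122 122 115
222 122 122 123 114  70 122 122 121 122 122 122 121 122 122 122 121 122 118
225 122 122 122 122  71 121 122 122 122 122 121 123 122 122 122 122 121 122
228 122 122 122 122 108  97 122 122 121 122 122 122 122 122 122 122 122 121
231 122 122 122 121 115  79 122 122 122 122 122 122 122 121 121 121 122 122
234 122 122 122 122 122  69 121 122 122 122 121 121 122 122 122 122 122 121
237 122 122 121 122 122  98 104 122 121 122 122 122 121 121 122 121 122 122
240 122 122 122 121 122 111  83 122 121 121 122 121 122 122 121 121 121 121
243 122 122 122 122 122 122  64 122 121 121 122 121 121 121 121 122 121 121
```

```bash
echo '[[0,0,0.025,0,0,0],[0,0,0.025,0,0,0],[0,0,0.025,0,0,0],[0,0,0.025,0,0,0],[0,0,0.015,0,0,0]]' | python3 jog.py|grep -E 't:|ee_|for|wid'
echo '[[0,0,0.003,0,0,0],[0,0,0,0,0,0],[0,0,0,0,0,0]]' | python3 jog.py|grep -E 't:|ee_|for|wid'
echo '[[0,0,0.002,0,0,0],[0,0,0,0,0,0]]' | python3 jog.py|grep -E 't:|ee_|for|wid'
echo '[[0,0,0.002,0,0,0],[0,0,0,0,0,0]]' | python3 jog.py|grep -E 't:|ee_|for|wid'
```

```text
t: 16.68
ee_pos: [477.6, 231.1, 132.1]
ft_force: [-0.0, 0.2, -1.7]
width: 40.0
grasp_force: 30.0
t: 16.93
ee_pos: [479.2, 232.5, 132.0]
ft_force: [-0.4, -0.4, -1.8]
width: 39.5
grasp_force: 30.0
t: 17.1
ee_pos: [479.3, 233.0, 130.3]
ft_force: [0.4, 0.1, -1.7]
width: 39.9
grasp_force: 30.0
t: 17.27
ee_pos: [478.8, 232.9, 127.6]
ft_force: [0.4, -0.5, -1.7]
width: 39.8
grasp_force: 30.0
```

```bash
for k in 1; do echo '[[0,0,0.003,0,0,0],[0,0,0,0,0,0]]' | python3 jog.py|grep -E 'ee_|for'; done
echo '[[0,0,0.0015,0,0,0],[0,0,0,0,0,0]]' | python3 jog.py|grep -E 'ee_|ft_f'
echo '[[0,0,0.0015,0,0,0],[0,0,0,0,0,0]]' | python3 jog.py|grep -E 'ee_|ft_f'
echo '[[0,0,0.0015,0,0,0],[0,0,0,0,0,0]]' | python3 jog.py|grep -E 'ee_|ft_f'
```

```text
ee_pos: [478.4, 232.8, 124.0]
ft_force: [0.2, 0.1, -2.2]
grasp_force: 30.0
ee_pos: [478.4, 232.8, 122.5]
ft_force: [-0.2, 0.3, -1.1]
ee_pos: [478.5, 232.8, 121.0]
ft_force: [1.0, -0.6, -1.6]
ee_pos: [479.1, 233.0, 120.3]
ft_force: [-0.1, -1.0, 3.1]
```

In the tool's units: 1 mm is 0.001.

```bash
echo '[[0,0,0.001,0,0,0],[0,0,0,0,0,0],[0,0,0,0,0,0]]' | python3 jog.py|grep -E 'ee_|ft_f'
echo '[[0,0,0.001,0,0,0],[0,0,0,0,0,0],[0,0,0,0,0,0]]' | python3 jog.py|grep -E 'ee_|ft_f'
python3 -c "
from rk import *
print(ctrl.get_obs()['moment'])"
```

```text
ee_pos: [479.7, 233.1, 120.1]
ft_force: [-0.6, -0.1, 10.1]
ee_pos: [480.5, 233.2, 119.7]
ft_force: [0.7, -2.6, 15.6]
[-0.62890183  0.25331276  0.11605587]
```

The manual's scale: shifts go in m and turns go in units of 0.2 rad. Converting my numbers, -1.5 mm is -0.0015.

```bash
echo '[[0,0,-0.0015,0,0,0],[0,0,0,0,0,0]]' | python3 jog.py|grep -E 'ee_|ft_f'
echo '[[0,0,0,0,0,0],[0,0,0,0,0,0],[0,0,0,0,0,0],[0,0,0,0,0,0],[0,0,0,0,0,0]]' | python3 jog.py 70|grep -E 'ee_|ft_f|wid'
echo '[[0,0,-0.01,0,0,0],[0,0,-0.02,0,0,0],[0,0,-0.025,0,0,0],[0,0,-0.025,0,0,0],[0,0,-0.025,0,0,0]]' | python3 jog.py|grep -E 't:|ee_|ft_f|wid'
echo '[[0,0,-0.025,0,0,0],[0,0,-0.025,0,0,0],[0,0,0,0,0,0],[0,0,0,0,0,0]]' | python3 jog.py|grep -E 't:|ee_|ft_f|wid'
python3 - <<'E'
from rk import *
d=cam('side');t=cam('top');o=ctrl.get_obs();R=Rn.from_rotvec(o['orientation']).as_matrix();e=np.array([480,233,0])
a=.055
for n,d in(('side',d),('top',t)):
    C=np.array([e+[x*np.cos(a)-y*np.sin(a),x*np.sin(a)+y*np.cos(a),z] for z in(140,12) for x,y in((-25,20),(-25,-20),(25,-20),(25,20))])
    u=proj(d,C);print(n,u.round(1).tolist());u=u.astype(int)
    x0,y0=u.min(0)-6;x1,y1=u.max(0)+6;g=d['img'][y0:y1,x0:x1].astype(int).sum(2)//3;print(x0)
    for r in range(0,g.shape[0],3):print(y0+r,' '.join('%3d'%v for v in g[r,::2]))
# neighbours unchanged?
s0=load('side.npz')['img'].astype(int);s1=cam('side')['img'].astype(int);D=abs(s0-s1).sum(2)[225:300,295:385]>60
print(D.sum(),np.argwhere(D).min(0)+[225,295] if D.any() else '',np.argwhere(D).max(0)+[225,295] if D.any() else '')
E
```

```text
ee_pos: [479.0, 232.9, 119.7]
ft_force: [1.6, -0.1, 8.2]
ee_pos: [478.4, 232.8, 119.0]
ft_force: [0.2, 0.3, 0.2]
width: 68.5
t: 19.43
ee_pos: [478.5, 233.1, 225.9]
ft_force: [0.6, -0.5, -0.6]
width: 70.3
t: 19.77
ee_pos: [479.4, 233.7, 276.2]
ft_force: [-0.5, -0.4, -0.5]
width: 69.8
side [[216.7, 235.1], [229.3, 237.5], [237.1, 229.2], [224.7, 226.9], [220.1, 272.4], [232.2, 275.1], [239.6, 266.0], [227.7, 263.5]]
210
220  74  45  47  46  47  48  45  42  41  35 132 144 143 143 147 148 148 149
223  84  44  47  48  47  47  45  45  41  36  91 104 106 119 132 140 145 148
226  94  43  46  47  48  47  46  44  40  35  95 107 109 110 108 107 103 104
229 107  44  46  49  47  47  48 112 150 149 134 118 106 107 100 108 106 103
232  74  43  37  45  46  94 140 150 153 156 158 158 148  62  75  64  81 102
235  61  59  61  61  64  92  91  91  91  91  90  86  63  59  64  65  64  71
238 189 190  70  55  86  86  81  81  91  93  63  62  62  61  56  66  70  68
241  89  83  65  66  69  86  82  83  85  81  62  62  63  60  44  53  64  56
244 109 113 116 119  68  84  82  84  86  81  63  62  63  60  33  41  3
[... 1465 characters left out ...]
8 117 118 118 118 118 119 119 118 118
237 118 118 118  69 118 118 118 118 118 118 118 117 118 118 118
240 117 117 118  95  94 118 118 118 118 118 118 118 118 118 118
243 117 118 118 108  80 117 118 118 117 118 118 118 118 118 117
246 117 118 118 117  63 117 118 118 118 118 117 118 117 118 117
249 117 117 117 117  79 108 118 118 117 118 118 118 118 118 118
252 117 117 117 118 106  84 118 118 118 118 118 118 118 117 118
255 118 117 117 117 114  62 117 117 117 118 118 118 118 118 118
258 118 118 118 117 117  73 118 117 117 118 117 117 118 117 118
261 117 117 118 118 117 103  90 117 118 117 118 117 117 118 118
264 117 117 118 117 118 109  73 117 117 118 118 118 117 118 117
19 [238 346] [276 360]
```

```bash
python3 -c "
from workcell import ctrl
print(ctrl.close_job())"
```

```text
the job is handed in; nothing more can be done
None
```

I tipped the short block onto the front rail, pulled it out and stood it on its foot near the middle of the plywood board, then handed the job in at about 20 s; the hand-in gave no verdict. Before that, the side camera showed the block's top face where it should be upright (the arm hid its lower part) and the other four blocks unmoved.

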